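Press the serving tap into the oil can's push-in coupling

ROBOT

A 6-joint arm with a two-finger parallel gripper is mounted at the origin on the work surface. World frame = base frame: x ahead of the robot, y to its left, z up, the work surface at z = 0. Lengths are in mm, angles in rad, forces in N, time in s.
With the tool pointing down it reaches from about 350 to 775 mm from the base axis. Payload 7.3 kg.
Tool frame: the origin (TCP) lies between the finger pads; the fingertips stand 8 mm ahead of it and the grasp point (between the pads) lies 11 mm behind it; y points along the fingers, z is the direction in which the jaws open and shut, and the axes are right-handed (so a half turn about y gives the same grasp; the last joint's range is limited). The gripper opens to 92 mm and grips with 3 to 60 N. Pads are 19 mm wide; open, the fingers measure 130 mm over their backs; the gripper's body (75 mm by 190 mm) begins 47 mm behind the grasp point.
Start: joints at [0.969, 0.342, 1.524, -0, 1.275, -0.146], TCP at [231.084, 471.428, 234.741] pointing down, gripper open.
Joint ranges: [-2.53, 2.53], [-0.77, 2.02], [0.04, 2.7], [-1, 4.14], [0.28, 2.66], [-3.11, 3.11]. Speed limits (rad/s): [2.57, 2.57, 3.14, 3.14, 3.14, 3.14].

INTERFACE

Orientations are given as [roll, pitch, yaw] about the fixed x, y, z axes, in that order (R = Rz(yaw) Ry(pitch) Rx(roll)).
In Python, from plant import bot, vision, job gives the robot as it stands. The module is installed in compiled form; this text tells all that it offers.
- The arm moves only by the tool arm_command, never from a script. Its argument "deltas" is a list of rows, each a list of 4 numbers: the shift along the tool's x, y, z in m, then the turn about the tool's y in degrees. In form: [[x, y, z, twist], ...]. A call has 1 to 5 rows; each row shifts and turns the commanded pose from where the row before left it, along the tool's axes as they then stand; what a row does not reach is not made up. A row lasts 1/10 s, in which the tool goes at most 50 mm and 8.59 degrees, less where a joint would pass 70% of its speed; a pose out of reach is approached as far as the arm can. A call is refused whole if a number of a shift passes 0.05 or a number of a turn 8.59, either way. A call with a gripper value outside its range is refused whole. "claw" is the closure in counts, from 0 (fully open) to 255 (shut), set as the call begins (left out, the last holds). The fingers move at their own pace and stop on an object; the grip force is fixed at half the most. Time passes only in rows, so rows that do not move let the fingers close. It gives the time, the measured TCP pose, the force and the opening at its end, in the units of the state.
- bot.get_obs(): the state, without advancing time (a new reading comes with each control period).
- vision.capture(name): name is "scene" or "top" or "wrist"; returns a dict with "img" (384x512x3 uint8, red, green, blue), "camera_matrix" (3x3 intrinsics, pixels), "world_to_cam" (4x4, takes a point from world to camera coordinates); the wrist camera has in their place "mount" (4x4, takes a point from camera to tool coordinates, whose origin is the TCP and whose axes are the tool frame's). Camera axes: x right, y down, z forward; pixel columns grow to the right and rows downward; lengths in mm; the calibration is good to about 2 mm. The wrist camera is an equidistant fisheye: a pixel r from the principal point sees the ray r / f radians off the axis. A picture is of the moment at which its call begins: read the wrist's pose just before it. There is no depth.
- job.close_job(): hands the job in, once; it reports no verdict.
Trained networks look in a picture, given as the dict that the camera call returned (one of the last four; its "shot" number tells which), for a name from the list of things; names that differ only in an ending like _2 or _b are one class to them, and where a whole thing is asked for, a point or a joint stands for the part that bears it (a point fixed in the world has none). Each returns a list of dicts, best first, with "confidence" (0 to 1); they miss things now and then, are a little off and sometimes report something else, mostly with a low value. They report only what shows in the picture. A call takes as long as a camera call.
- vision.find_in(picture, name): "xyz" ([x, y, z] in mm, in the coordinates of the camera as it stood for that picture, good to about 4 mm: the middle of the surface that is visible of it).
- vision.regions_of(picture, name): "mask" (384x512 bool, what is visible of it).
The state is a dict: "time": time; "joint_positions": joint angles; "dq": joint speeds; "tau": joint torques, N m; "tool_pos": TCP position; "tcp_rot": TCP orientation; "contact_force": force on the tool from outside, world axes, zero at the start; "moment": the same for the moment, N m; "grip_width": finger opening in mm.
Only numpy, scipy, OpenCV 4.12 (cv2) and the standard library are available. Lean on these libraries where they do the work, as an engineer would, in place of code of your own. Each camera call takes 0.05 s, during which the arm holds its last target. There are 200 camera calls.

TASK

Take the serving tap out of the oak stand and press its stem down into the push-in coupling on top of the oil can, past the grip, until it is fully home. Then, still holding the tap, tug it gently straight up so that the release collar rises and shows that the grip holds; let go and leave the tap locked in. Press and tug by feel, never with more than 25 N, and do not knock the other things about.

Things in the scene. Friction and masses are not known exactly. Their poses are not given: they have to be found in the camera images.
- tap_center (a point): Centre of the tap's square steel grip block, 26 x 26 mm, 40 mm high, its faces along own x and y; own z is up along the stem. The tap (0.2 to 0.3 kg) stands stem down in one of the stand's holes. Pinch the block from above across its own x: the spout leaves along own +y. A black lever knob 15 mm across stands on top, up to 50 mm above this point.
- tap_spout (a point): Middle of the tap's spout end, 32 mm along own +y from the axis of the tap and level with its grip block's centre; the spout reaches 39 mm from the axis and from 8 mm below to 9 mm above this point.
- tap_tip (a point): Middle of the lower end of the tap's steel stem, 90 mm below the grip block's centre, own z up the stem. The stem is 70 mm long, 16 mm in diameter, with a 5 mm long cone to 9 mm at the tip and a ring groove, 9 mm across, from 9 to 23 mm above the tip. It starts 10 mm above the table, on the floor of the stand's hole.
- can: The steel oil can with the coupling, 150 mm across and 82 mm high, fixed, origin under its centre. On it stands the coupling: a square aluminium block 50 x 50 x 58 mm with an upright bore 17.6 mm in diameter, chamfered 3.5 mm at the top. The other, similar can has only a flat dark screw lid.
- can_mouth (a point): Middle of the coupling's mouth, 140 mm above the table at the top of its block, own z up along the bore. Unseen in the bore a sprung pawl, which takes up to about 10 N to pass, snaps into the stem's groove and locks it with the tip 29 to 49 mm below the mouth: a depth that differs from can to can and is not told.
- can_bore (a point): Point on the bore's axis 39 mm below the mouth. Behind the pawl the tip meets a springy seat, about 4 N per mm, that begins about 0.5 mm after the snap and is solid 3 mm on. Push slowly: with 12 to 16 N on it the stem is home and locked. Keep every push and tug under 25 N (all contact forces in the fitting together under 30 N). A locked stem cannot be pulled out.
- collar (a joint): Release collar: dark steel ring round the mouth, 34 mm outside, 26 mm inside, 6 mm high; height above rest in m, 0 (down) to 0.0045. A spring (4 N + 2 N per mm) holds it down. The pawl hangs on it: tugging a locked tap up lifts it, about 3 mm at 10 N; fully out, at 13 N, it is solid. An unlocked tap does not lift it. Do not lift it with the fingers.
- stand: Oak stand, 80 x 220 x 50 mm (x, y, z), heavy and fixed, origin under its centre. Three holes 18 mm in diameter and 40 mm deep, 70 mm apart along its own y. The tap stands in any one of them, its own axes turned by at most 0.15 rad from the stand's.
- stopper: Bystander in the stand: steel stopper with a round black knob 30 mm across, 96 mm long, origin at its lower end; leave it.
- dipper: Bystander in the stand: wooden honey dipper, 107 mm long, head 27 mm across, origin at its lower end; leave it.
- oil_bottle: Bystander: green glass bottle, 52 mm across, 140 mm high, origin under its centre; leave it.
- mustard_jar: Bystander: amber jar, 60 mm across, 75 mm high, origin under its centre; leave it.
- salt_jar: Bystander: clear jar, 56 mm across, 85 mm high, origin under its centre; leave it.
- olive_tin: Bystander: steel tin, 72 mm across, 60 mm high, origin under its centre; leave it.
- tasting_cup: Bystander: white ceramic bowl, 64 mm across, 50 mm high, origin under its centre; leave it.
- spoon: Bystander: wooden-handled spoon, 160 mm long, lying on the table; leave it.

How it is judged (in metres and radians):
On the way, in this order (a step that is already met when the one before it is completed fails the run):
1. the tap's stem is in the bore of the coupling, its tip at least 15 mm below the mouth (z of tap_tip in the frame of can_mouth below -0.015 m and horizontal distance between tap_tip and can_mouth below 0.003 m and angle between the z axis of tap_tip and the z axis of can_mouth, either way round below 0.12 rad), for 0.1 s.
2. the locked tap is tugged up, with its tip at least 20 mm below the mouth, so that the release collar stands more than 2 mm out, the fingers not touching the collar (z of tap_tip in the frame of can_mouth below -0.02 m and horizontal distance between tap_tip and can_mouth below 0.003 m and angle between the z axis of tap_tip and the z axis of can_mouth, either way round below 0.12 rad and value of joint collar above 0.002 m and contact force between the fingers and collar below 0.5 N), for 0.1 s.
At the end, for the whole second after the job is handed in: the tap stands upright and at rest in the coupling, let go, tip at least 25 mm below the mouth and within 3 mm of the bore's axis, leaning less than 0.12 rad, the collar back down (under 1 mm) (z of tap_tip in the frame of can_mouth below -0.025 m and horizontal distance between tap_tip and can_mouth below 0.003 m and angle between the z axis of tap_tip and the z axis of can_mouth, either way round below 0.12 rad and value of joint collar below 0.001 m and linear speed of tap below 0.02 m/s); the robot touches nothing.
It fails at once if the contact forces between the tap and the can add up to more than 30 N (contact force between tap and can above 30 N).
It fails at once if a bystander is moved by more than 40 mm (distance of any of stopper, dipper, oil_bottle, mustard_jar, salt_jar, olive_tin, tasting_cup, spoon from where it was at the start of the episode above 0.04 m).
It also fails if it takes over 58 s, if anything falls off the work surface, if the arm or the gripper's body presses on something with over 40 N, if the wrist force passes 120 N, or if a joint passes its speed limit or range.

## Working session

There is one attempt and no reset: what is moved stays moved. The work goes in short steps, Python scripts to look and compute and a tool call to move; the robot and the scene stay as the last step left them, time stands still between calls to the robot, and variables do not carry over. Pictures are saved under pics/ and viewed, about 8 in all and at most 12, crops included, and the job is handed in when it is done.

Besides the shell and the picture viewer there is one more tool, called after "Call:" as name(argument=value, ...) on one line, values as JSON. arm_command: Moves the arm, as the interface text tells. Its arguments: {"type":"object","properties":{"deltas":{"type":"array","items":{"type":"array","items":{"type":"number"}}},"claw":{"type":"number"}},"required":["deltas"]}

```bash
mkdir -p pics; cat > h.py <<'E'
from plant import bot, vision, job
import numpy as np, cv2
from scipy.spatial.transform import Rotation as R
def toolT():
    o=bot.get_obs(); T=np.eye(4); T[:3,:3]=R.from_euler('xyz',o['tcp_rot']).as_matrix(); T[:3,3]=o['tool_pos']; return T
def cap(n):
    T=toolT(); p=vision.capture(n)
    p['c2w']=T@p['mount'] if 'mount' in p else np.linalg.inv(p['world_to_cam'])
    return p
def find(p,n,k=3):
    return [(np.round((p['c2w']@np.r_[d['xyz'],1])[:3],1).tolist(),round(d['confidence'],2)) for d in vision.find_in(p,n)[:k]]
def save(p,f): cv2.imwrite('pics/'+f,p['img'][:,:,::-1])
E
python3 - <<'E'
from h import *
o=bot.get_obs(); print(o)
a=cap('scene');b=cap('top')
cv2.imwrite('pics/a.png',cv2.resize(np.vstack([a['img'],b['img']])[:,:,::-1],None,fx=.78,fy=.78))
for n in ['tap_center','tap_spout','can_mouth','can','collar','stand','stopper','dipper','oil_bottle','mustard_jar','salt_jar','olive_tin','tasting_cup','spoon']:
    print(n,find(a,n),find(b,n))
print(toolT().round(3))
E
```

```text
{'time': 0.0, 'joint_positions': array([ 9.69000061e-01,  3.42696917e-01,  1.52498934e+00, -1.81292991e-05,
        1.27538575e+00, -1.45968862e-01]), 'dq': array([ 0.00218442,  0.00069882, -0.00114218,  0.00081252,  0.00035894,
       -0.00040482]), 'tau': array([ 1.18110063e-03, -4.31243169e+01, -2.44219190e+01,  7.17825419e-02,
        5.60674549e-02, -1.39058270e-04]), 'tool_pos': array([230.86077975, 471.09422844, 234.06799979]), 'tcp_rot': array([-1.57226247e+00,  1.98021648e-04, -4.55822258e-01]), 'contact_force': array([-0.51846861, -0.60398469, -0.02361313]), 'moment': array([ 0.01393978, -0.022224  ,  0.03107683]), 'grip_width': 92.2273231451268}
tap_center [([462.2, 4.0, 105.2], 0.76)] [([453.0, 2.5, 121.4], 0.61)]
tap_spout [([458.4, 6.4, 105.1], 0.73)] [([447.5, 4.2, 116.3], 0.77), ([455.1, -291.6, 85.6], 0.5)]
can_mouth [([663.7, 226.7, 82.5], 0.66)] [([616.5, 212.2, 79.7], 0.98)]
can [([664.6, 230.4, 83.5], 0.89)] [([617.8, 210.3, 81.2], 0.95)]
collar [([660.2, 225.8, 82.8], 0.56), ([635.0, 226.9, 142.9], 0.41)] [([633.1, 222.7, 146.3], 0.56)]
stand [([475.9, 10.7, 49.
[... 308 characters left out ...]
71)] [([712.7, 30.4, 93.9], 0.63)]
mustard_jar [([434.3, 304.3, 57.3], 0.77)] [([414.4, 294.1, 75.7], 0.88)]
salt_jar [([475.9, -284.6, 55.2], 0.62), ([739.6, 44.5, 82.3], 0.41)] [([457.4, -292.6, 87.0], 0.69)]
olive_tin [([774.1, -80.1, 51.6], 0.82), ([617.7, 23.2, 34.3], 0.43)] [([750.8, -90.1, 62.1], 0.82)]
tasting_cup [([616.1, 24.0, 35.7], 0.65)] [([642.1, 20.8, 25.3], 0.61), ([451.3, -2.8, 48.4], 0.5)]
spoon [([353.0, 186.7, 11.8], 0.66)] [([347.5, 216.6, 11.6], 0.97)]
[[ 8.98000e-01  0.00000e+00  4.40000e-01  2.31086e+02]
 [-4.40000e-01  0.00000e+00  8.98000e-01  4.71427e+02]
 [ 0.00000e+00 -1.00000e+00  0.00000e+00  2.34753e+02]
 [ 0.00000e+00  0.00000e+00  0.00000e+00  1.00000e+00]]
```

View pics/a.png

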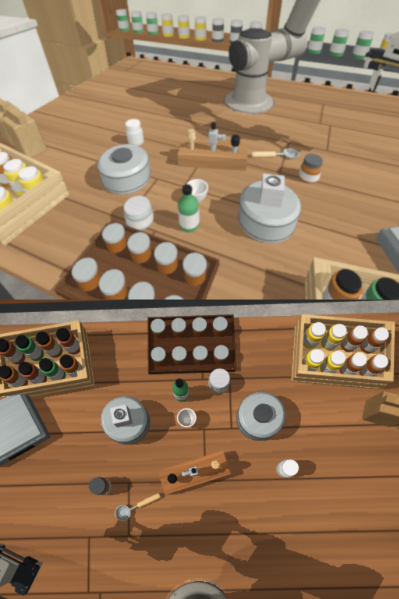

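The coupling is on the left can in the top view, at about (635, 222). The tap is in the middle hole of the stand, between stopper and dipper. I'll move in near the stand.

Call:
arm_command(deltas=[[0.0355,-0.005,-0.0316,0],[0.0355,-0.005,-0.0316,0],[0.0355,-0.005,-0.0316,0],[0.0355,-0.005,-0.0316,0],[0.0355,-0.005,-0.0316,0]])

```text
time: 2.0
tool_pos: [321.2, 249.8, 260.1]
tcp_rot: [-1.57, -0.0, -0.455]
contact_force: [0.2, -0.6, 0.3]
grip_width: 91.9
```

Call:
arm_command(deltas=[[0.0355,-0.005,-0.0316,0],[0.0355,-0.005,-0.0316,0],[0.0355,-0.005,-0.0316,0],[0.0355,-0.005,-0.0316,0],[0.0355,-0.005,-0.0316,0]])

```text
time: 2.5
tool_pos: [411.1, 29.5, 285.3]
tcp_rot: [-1.57, -0.001, -0.456]
contact_force: [1.1, 0.5, -0.7]
grip_width: 91.8
```

Call:
arm_command(deltas=[[0,0,0,8],[0,0,0,8],[0,0,0,8],[0,0,0,8],[0,0,0,8]])

```text
time: 3.0
tool_pos: [410.7, 31.3, 284.8]
tcp_rot: [-1.571, -0.0, -1.16]
contact_force: [0.4, -0.3, -0.1]
grip_width: 92.0
```

Call:
arm_command(deltas=[[0,0,0,8],[0,0,0,0],[0,0,0,0]])

```text
time: 3.3
tool_pos: [410.7, 31.4, 284.8]
tcp_rot: [-1.571, 0.0, -1.29]
contact_force: [0.1, -0.1, 0.9]
grip_width: 91.8
```

```bash
python3 - <<'E'
from h import *
w=cap('wrist'); save(w,'w1.png'); print(toolT().round(3)); print(w['mount'].round(2)); print(w['camera_matrix'])
for n in ['tap_center','tap_spout','stand','stopper','dipper','can_mouth','collar']: print(n,find(w,n))
print(bot.get_obs()['joint_positions'].round(2))
E
```

```text
[[ 2.77000e-01  0.00000e+00  9.61000e-01  4.10729e+02]
 [-9.61000e-01  0.00000e+00  2.77000e-01  3.14250e+01]
 [ 0.00000e+00 -1.00000e+00  0.00000e+00  2.84759e+02]
 [ 0.00000e+00  0.00000e+00  0.00000e+00  1.00000e+00]]
[[  -0.      0.95    0.31  -83.72]
 [   0.     -0.31    0.95 -149.83]
 [   1.      0.      0.      1.02]
 [   0.      0.      0.      1.  ]]
[[297.31863964   0.         252.2371671 ]
 [  0.         297.31863964 193.52343019]
 [  0.           0.           1.        ]]
tap_center [([447.9, 6.4, 123.2], 0.69)]
tap_spout [([453.8, 12.5, 119.2], 0.65)]
stand [([448.0, 20.5, 50.9], 0.88), ([448.4, 7.7, 122.5], 0.38)]
stopper [([469.1, -60.7, 108.7], 0.74), ([432.4, 70.1, 107.6], 0.56), ([451.0, -277.1, 21.2], 0.42)]
dipper [([470.9, -58.5, 109.6], 0.83)]
can_mouth [([604.3, 211.0, 81.7], 0.64)]
collar [([632.5, 224.5, 146.6], 0.82)]
[-0.11  0.09  1.71  0.    1.34 -0.39]
```

View pics/w1.png

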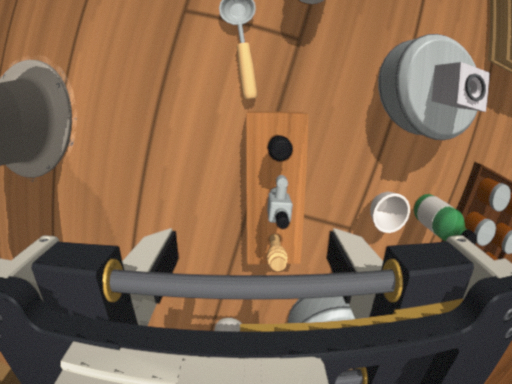

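The wrist view shows stopper (280,148), tap block about (280,208) with spout pointing up to (281,183), dipper (277,255), and coupling collar (476,89). I'll rectify onto known-height planes to measure.

```bash
cat >> h.py <<'E'
def proj(p,P):
    P=np.atleast_2d(P); c=(np.linalg.inv(p['c2w'])@np.c_[P,np.ones(len(P))].T)[:3]
    K=p['camera_matrix']
    if 'mount' in p:
        r=np.hypot(c[0],c[1]); t=np.arctan2(r,c[2]); u=K[0,0]*t*c[0]/r; v=K[1,1]*t*c[1]/r
    else: u=K[0,0]*c[0]/c[2]; v=K[1,1]*c[1]/c[2]
    return np.c_[u+K[0,2],v+K[1,2]]
def rect(p,cx,cy,z,h,s):
    # image: right=+x world, up=+y world, s px/mm
    n=int(2*h*s); g=(np.arange(n)+.5)/s-h
    X,Y=np.meshgrid(cx+g,cy-g); uv=proj(p,np.c_[X.ravel(),Y.ravel(),np.full(X.size,z)]).astype(np.float32)
    im=cv2.remap(p['img'],uv[:,0].reshape(n,n),uv[:,1].reshape(n,n),cv2.INTER_CUBIC)
    for k in range(0,n,int(10*s)): im[k,:6]=255; im[-6:,k]=255
    im[n//2,::8]=[255,0,0]; im[::8,n//2]=[255,0,0]
    return np.ascontiguousarray(im[:,:,::-1])
E
python3 - <<'E'
from h import *
w=cap('wrist')
cv2.imwrite('pics/r1.png',np.hstack([rect(w,450,5,120,50,4),rect(w,633,224,146,50,4)]))
E
```

```text
(no output)
```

View pics/r1.png

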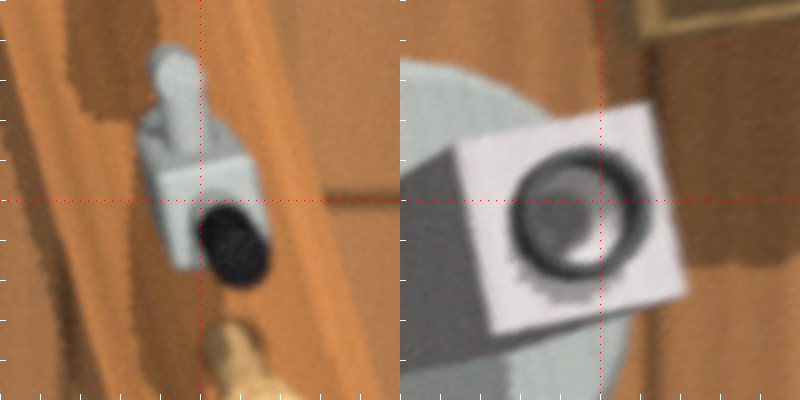

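The block top's centre is about (453.5, 2.5) with tap yaw about 0.17, and the mouth is about (628, 221). I'll move over the tap and re-check from nearer.

Call:
arm_command(deltas=[[0.0198,0.02,0.0165,0],[0.0198,0.02,0.0165,0],[0,0.03,0,6.3],[0,0.03,0,0],[0,0,0,0]])

```text
time: 4.25
tool_pos: [451.1, 2.6, 181.5]
tcp_rot: [-1.578, 0.003, -1.403]
contact_force: [-0.2, 0.6, 0.3]
grip_width: 91.7
```

```bash
python3 - <<'E'
from h import *
w=cap('wrist'); print(toolT().round(3)); 
print(find(w,'tap_center'),find(w,'tap_spout'))
cv2.imwrite('pics/r2.png',np.hstack([rect(w,453.5,2.5,120,25,8),cv2.resize(w['img'][:,:,::-1],(533,400))]))
E
```

```text
[[ 1.67000e-01 -4.00000e-03  9.86000e-01  4.52392e+02]
 [-9.86000e-01  1.00000e-03  1.67000e-01  2.46000e+00]
 [-1.00000e-03 -1.00000e+00 -4.00000e-03  1.83755e+02]
 [ 0.00000e+00  0.00000e+00  0.00000e+00  1.00000e+00]]
[([450.7, 6.3, 121.4], 0.6), ([471.9, -56.3, 91.2], 0.6)] [([452.6, 10.6, 119.8], 0.83)]
```

View pics/r2.png

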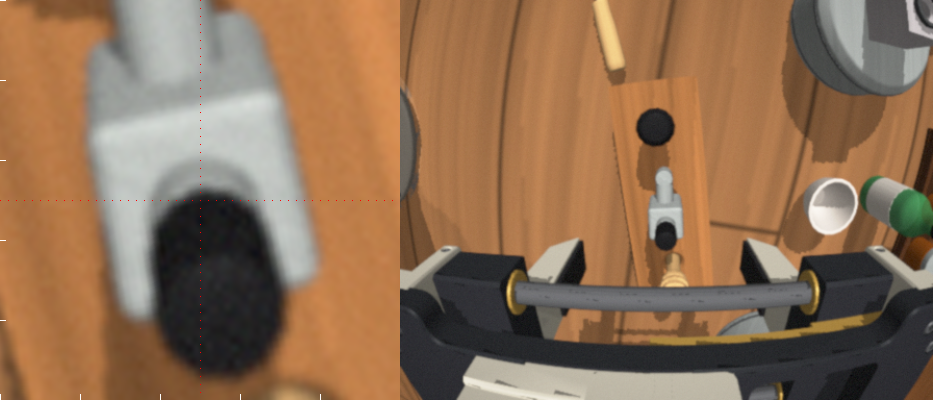

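The near view puts the block centre at about (454.2, 1.9) with yaw 0.21, so the corrections are small. Descend and grasp.

Call:
arm_command(deltas=[[0.0007,0.0,0.0006,-2.5],[0,0.03,0,0],[0,0.03,0,0],[0,0.017,0,0],[0,0.01,0,0]])

```text
time: 4.9
tool_pos: [454.7, 1.8, 98.1]
tcp_rot: [-1.569, -0.0, -1.359]
contact_force: [0.5, -0.7, 0.3]
grip_width: 91.8
```

Call:
arm_command(deltas=[[0,0,0,0],[0,0,0,0]])

```text
time: 5.1
tool_pos: [455.0, 1.7, 99.0]
tcp_rot: [-1.569, -0.001, -1.36]
contact_force: [-0.1, 0.3, 0.3]
grip_width: 91.8
```

Call:
arm_command(deltas=[[0,0,0,0],[0,0,0,0],[0,0,0,0],[0,0,0,0],[0,0,0,0]], claw=255)

```text
time: 5.6
tool_pos: [454.1, 1.8, 97.8]
tcp_rot: [-1.571, 0.0, -1.36]
contact_force: [0.3, 0.0, 0.1]
grip_width: 56.1
```

Call:
arm_command(deltas=[[0,0,0,0],[0,0,0,0],[0,0,0,0],[0,0,0,0],[0,0,0,0]])

```text
time: 6.1
tool_pos: [454.0, 1.8, 97.7]
tcp_rot: [-1.571, 0.0, -1.36]
contact_force: [0.8, -0.3, -0.5]
grip_width: 25.9
```

Call:
arm_command(deltas=[[0,0,0,0],[0,0,0,0],[0,-0.005,0,0],[0,-0.01,0,0],[0,-0.02,0,0]])

```text
time: 6.6
tool_pos: [453.2, 1.9, 132.7]
tcp_rot: [-1.573, 0.001, -1.36]
contact_force: [-0.2, 0.0, -2.5]
grip_width: 25.8
```

Call:
arm_command(deltas=[[0,-0.025,0,0],[0,-0.03,0,0],[0,-0.03,0,0],[0,-0.03,0,0],[0,-0.015,0,0]])

```text
time: 7.1
tool_pos: [454.7, 1.7, 266.1]
tcp_rot: [-1.566, -0.002, -1.36]
contact_force: [0.7, 0.1, -1.6]
grip_width: 26.0
```

```bash
python3 - <<'E'
from h import *
T=toolT(); print(T.round(3)); w=cap('wrist'); o=bot.get_obs(); print(o['contact_force'],o['moment'],o['grip_width'])
save(w,'w3.png')
d=np.array([628,221,0])-T[:3,3]; print('delta tool',(T[:3,:3].T@d).round(1))
E
```

```text
[[ 2.09000e-01  5.00000e-03  9.78000e-01  4.54661e+02]
 [-9.78000e-01 -1.00000e-03  2.09000e-01  1.72700e+00]
 [ 2.00000e-03 -1.00000e+00  4.00000e-03  2.66150e+02]
 [ 0.00000e+00  0.00000e+00  0.00000e+00  1.00000e+00]]
[ 1.4077889  -0.17263369 -0.10852995] [-0.07610359 -0.02832145  0.02793686] 26.03813734276186
delta tool [-178.5  266.8  214.3]
```

View pics/w3.png

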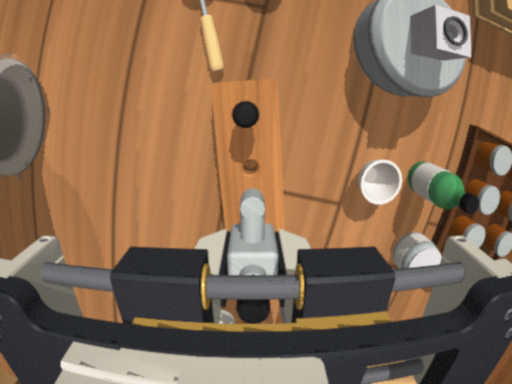

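Tap is held, spout toward the camera at (252,200), and the mouth is visible at (456,33). I'll go beside the coupling with the mouth still in view.

Call:
arm_command(deltas=[[-0.018,0,0.0357,0],[-0.018,0,0.0357,0],[-0.018,0,0.0357,0],[-0.018,0,0.0357,0],[-0.018,0,0.0357,0]])

```text
time: 7.65
tool_pos: [610.4, 128.3, 262.3]
tcp_rot: [-1.572, 0.0, -1.36]
contact_force: [-0.1, 0.0, -1.4]
grip_width: 25.3
```

Call:
arm_command(deltas=[[-0.018,0,0.0357,0],[0,0,0,0],[0,0,0,0],[0,0,0,0]])

```text
time: 8.05
tool_pos: [640.1, 151.6, 262.6]
tcp_rot: [-1.572, -0.0, -1.36]
contact_force: [-0.2, -0.5, -1.9]
grip_width: 25.7
```

```bash
python3 - <<'E'
from h import *
T=toolT(); print(T.round(3)); w=cap('wrist'); print(bot.get_obs()['contact_force'])
a=rect(w,628,221,146,25,8); b=rect(w,628,221,140,25,8)
cv2.imwrite('pics/r4.png',np.hstack([a,b])); print(find(w,'collar'))
E
```

```text
[[ 2.09000e-01 -1.00000e-03  9.78000e-01  6.40091e+02]
 [-9.78000e-01 -0.00000e+00  2.09000e-01  1.51626e+02]
 [ 0.00000e+00 -1.00000e+00 -1.00000e-03  2.62594e+02]
 [ 0.00000e+00  0.00000e+00  0.00000e+00  1.00000e+00]]
[-1.0908685  -0.57986913 -1.81523167]
[([632.9, 223.0, 144.9], 0.56)]
```

View pics/r4.png

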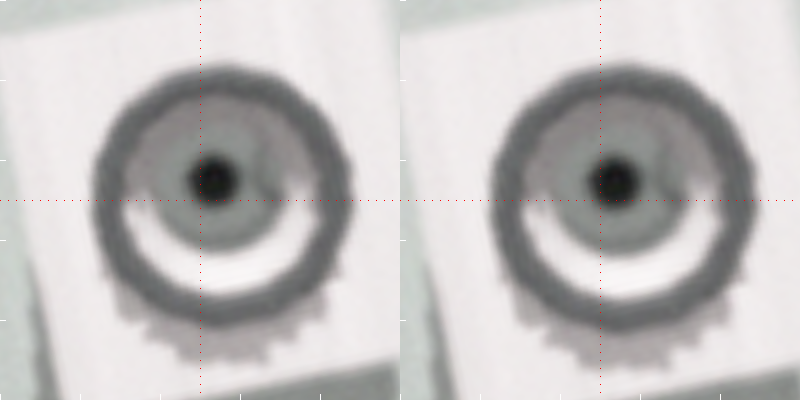

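The collar centre is at about (630.8, 221.4), measured from almost straight above. I'll move over it, tip just above the collar, and check with the fixed cameras.

Call:
arm_command(deltas=[[-0.0351,0,0.0027,0],[-0.0351,0,0.0028,0],[0,0.012,0,0],[0,0.01,0,0],[0,0,0,0]])

```text
time: 8.65
tool_pos: [630.6, 220.6, 238.9]
tcp_rot: [-1.574, -0.0, -1.361]
contact_force: [0.2, -0.0, -2.9]
grip_width: 25.7
```

```bash
python3 - <<'E'
from h import *
print(bot.get_obs()['tool_pos'],bot.get_obs()['contact_force'])
ims=[]
for n in ['scene','top']:
    p=cap(n); u,v=proj(p,[[631,221,150]])[0]; print(n,u,v,p['c2w'][:3,3].round(),p['camera_matrix'][0,0])
    r=33; M=np.float32([[6,0,-6*(u-r)],[0,6,-6*(v-r)]]); im=cv2.warpAffine(p['img'],M,(396,396),flags=cv2.INTER_CUBIC)[:,:,::-1].copy()
    # expected axis of bore: z 100..160, drawn dots
    for z in (140,146,152,242,260):
        q=proj(p,[[630.8,221.4,z]])[0]; cv2.circle(im,tuple(int(t) for t in (6*(q-[u-r,v-r])+3)),2,(0,0,255),-1)
    ims.append(im)
cv2.imwrite('pics/s5.png',np.hstack(ims))
E
```

```text
[630.63312319 220.61611745 238.89848589] [ 0.16487574 -0.02641878 -2.87315701]
scene 350.0951058634438 228.80680638950133 [1158.  262.  623.] 370.7421609861795
top 151.5630341970151 145.10759250669136 [ 384.  -13. 1224.] 469.78188877492744
```

View pics/s5.png

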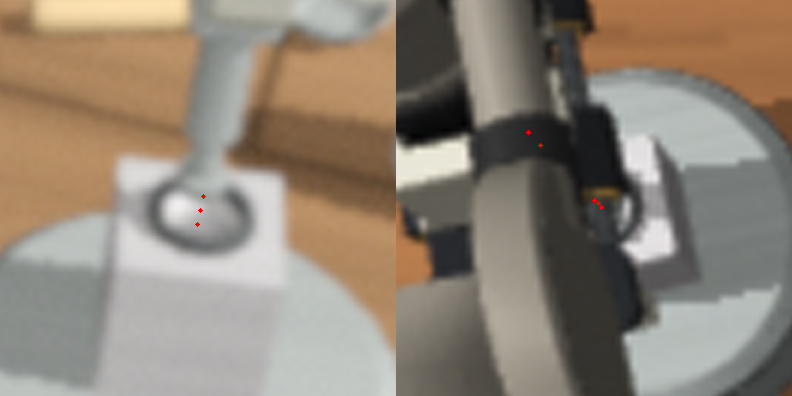

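The scene view shows the stem upright, with its tip at (205,185) on the collar-axis line (collar centre at (202,213)). Alignment looks good; lower gently.

Call:
arm_command(deltas=[[0,0.004,0,0],[0,0.004,0,0],[0,0,0,0]])

```text
time: 9.05
tool_pos: [631.4, 221.6, 232.0]
tcp_rot: [-1.572, 0.0, -1.36]
contact_force: [0.5, -0.5, -1.8]
grip_width: 26.0
```

Call:
arm_command(deltas=[[0,0.002,0,0],[0,0.001,0,0],[0,0.001,0,0],[0,0.0,0,0]])

```text
time: 9.45
tool_pos: [631.5, 222.1, 228.6]
tcp_rot: [-1.571, 0.0, -1.36]
contact_force: [-0.4, 0.2, -2.6]
grip_width: 25.7
```

Call:
arm_command(deltas=[[0,0.001,0,0],[0,0.001,0,0],[0,0.001,0,0],[0,0.0,0,0]])

```text
time: 9.85
tool_pos: [631.5, 222.0, 225.5]
tcp_rot: [-1.571, 0.0, -1.36]
contact_force: [0.1, 0.6, -2.8]
grip_width: 26.2
```

Call:
arm_command(deltas=[[0,0.001,0,0],[0,0.001,0,0],[0,0.001,0,0],[0,0.0,0,0]])

```text
time: 10.25
tool_pos: [631.2, 222.1, 222.5]
tcp_rot: [-1.572, 0.0, -1.36]
contact_force: [-1.3, 1.1, -2.0]
grip_width: 25.9
```

Call:
arm_command(deltas=[[0,0.001,0,0],[0,0.001,0,0],[0,0.001,0,0],[0,0.0,0,0]])

```text
time: 10.65
tool_pos: [631.2, 222.1, 219.4]
tcp_rot: [-1.572, 0.0, -1.36]
contact_force: [-2.9, 0.9, -2.3]
grip_width: 25.7
```

Call:
arm_command(deltas=[[0,0.001,0,0],[0,0.001,0,0],[0,0.001,0,0],[0,0.0,0,0]])

```text
time: 11.05
tool_pos: [631.3, 222.1, 216.4]
tcp_rot: [-1.572, 0.0, -1.36]
contact_force: [-4.3, 0.6, -2.4]
grip_width: 25.6
```

The wall pushes toward −x, so the arm is offset slightly to +x. I'll shift to relieve it.

Call:
arm_command(deltas=[[0,0,-0.0005,0],[0,0,-0.0003,0],[0,0,0,0],[0,0,0,0]])

```text
time: 11.45
tool_pos: [631.0, 221.9, 216.7]
tcp_rot: [-1.57, 0.0, -1.36]
contact_force: [-2.7, 0.3, -3.8]
grip_width: 25.9
```

Call:
arm_command(deltas=[[0,0.001,0,0],[0,0.001,0,0],[0,0.001,0,0],[0,0.0,0,0]])

```text
time: 11.85
tool_pos: [630.9, 221.8, 213.6]
tcp_rot: [-1.57, -0.0, -1.36]
contact_force: [-2.0, 0.5, -2.1]
grip_width: 26.2
```

Call:
arm_command(deltas=[[0,0,-0.0005,0],[0,0.001,0,0],[0,0.001,0,0],[0,0,0,0]])

```text
time: 12.25
tool_pos: [630.5, 221.7, 211.6]
tcp_rot: [-1.57, -0.0, -1.36]
contact_force: [-0.6, 1.6, -1.8]
grip_width: 25.6
```

Call:
arm_command(deltas=[[0,0.001,0,0],[0,0.001,0,0],[0,0.001,0,0],[0,0.0,0,0]])

```text
time: 12.65
tool_pos: [630.3, 221.6, 208.5]
tcp_rot: [-1.571, -0.0, -1.36]
contact_force: [0.1, -0.3, -1.6]
grip_width: 25.7
```

Call:
arm_command(deltas=[[0,0.0005,0,0],[0,0.0005,0,0],[0,0.0005,0,0],[0,0.0005,0,0]])

```text
time: 13.05
tool_pos: [630.3, 221.7, 206.7]
tcp_rot: [-1.571, -0.0, -1.36]
contact_force: [-0.5, 0.1, -1.8]
grip_width: 25.8
```

Call:
arm_command(deltas=[[0,0.0005,0,0],[0,0.0005,0,0],[0,0.0005,0,0],[0,0.0005,0,0]])

```text
time: 13.45
tool_pos: [630.3, 221.8, 204.7]
tcp_rot: [-1.571, 0.0, -1.36]
contact_force: [0.2, -0.7, -1.5]
grip_width: 25.9
```

Call:
arm_command(deltas=[[0,0.0005,0,0],[0,0.0005,0,0],[0,0.0005,0,0],[0,0.0005,0,0],[0,0.0005,0,0]])

```text
time: 13.95
tool_pos: [630.2, 221.7, 202.2]
tcp_rot: [-1.571, 0.0, -1.36]
contact_force: [0.3, -0.3, -1.8]
grip_width: 26.0
```

Call:
arm_command(deltas=[[0,0.0005,0,0],[0,0.0005,0,0],[0,0.0005,0,0],[0,0.0005,0,0],[0,0.0005,0,0]])

```text
time: 14.45
tool_pos: [630.0, 221.7, 199.6]
tcp_rot: [-1.572, 0.0, -1.36]
contact_force: [-2.1, -0.6, 0.2]
grip_width: 25.9
```

Call:
arm_command(deltas=[[0,0.0005,0,0],[0,0.0005,0,0],[0,0.0005,0,0],[0,0.0005,0,0]])

```text
time: 14.85
tool_pos: [630.1, 221.8, 197.7]
tcp_rot: [-1.571, 0.0, -1.36]
contact_force: [-4.6, 0.3, 0.1]
grip_width: 26.2
```

Call:
arm_command(deltas=[[0,0.0005,0,0],[0,0.0005,0,0],[0,0.0005,0,0]])

```text
time: 15.15
tool_pos: [630.0, 221.7, 195.9]
tcp_rot: [-1.572, 0.0, -1.36]
contact_force: [-3.6, -0.9, -0.8]
grip_width: 25.9
```

Call:
arm_command(deltas=[[0,0.0005,0,0],[0,0.0005,0,0],[0,0.0005,0,0]])

```text
time: 15.45
tool_pos: [630.2, 221.7, 194.5]
tcp_rot: [-1.571, 0.0, -1.36]
contact_force: [-4.1, -1.1, -1.6]
grip_width: 25.5
```

Call:
arm_command(deltas=[[0,0.0005,0,0],[0,0.0005,0,0],[0,0.0005,0,0]])

```text
time: 15.75
tool_pos: [630.2, 221.8, 193.2]
tcp_rot: [-1.571, 0.0, -1.36]
contact_force: [-4.7, -1.1, -1.7]
grip_width: 26.2
```

Call:
arm_command(deltas=[[0,0.0005,0,0],[0,0.0005,0,0],[0,0.0005,0,0]])

```text
time: 16.05
tool_pos: [630.3, 221.8, 191.7]
tcp_rot: [-1.571, 0.0, -1.36]
contact_force: [-4.2, -1.2, -0.7]
grip_width: 25.6
```

Call:
arm_command(deltas=[[0,0.0005,0,0],[0,0.0005,0,0],[0,0.0005,0,0]])

```text
time: 16.35
tool_pos: [630.3, 221.7, 190.2]
tcp_rot: [-1.571, 0.0, -1.36]
contact_force: [-3.5, -0.4, -1.5]
grip_width: 26.0
```

Call:
arm_command(deltas=[[0,0.0005,0,0],[0,0.0005,0,0],[0,0.0005,0,0]])

```text
time: 16.65
tool_pos: [630.6, 221.9, 188.6]
tcp_rot: [-1.57, 0.0, -1.36]
contact_force: [-1.5, 1.4, -6.1]
grip_width: 25.8
```

Call:
arm_command(deltas=[[0,0.0005,0,0],[0,0,0,0]])

```text
time: 16.85
tool_pos: [630.7, 222.0, 188.1]
tcp_rot: [-1.57, 0.0, -1.36]
contact_force: [-1.4, 1.6, -4.2]
grip_width: 25.6
```

Call:
arm_command(deltas=[[0,0.0005,0,0],[0,0,0,0]])

```text
time: 17.05
tool_pos: [630.6, 222.0, 188.0]
tcp_rot: [-1.57, 0.0, -1.36]
contact_force: [-1.4, 1.5, -3.0]
grip_width: 25.7
```

Call:
arm_command(deltas=[[0,0.0005,0,0],[0,0,0,0]])

```text
time: 17.25
tool_pos: [630.6, 221.9, 187.6]
tcp_rot: [-1.57, 0.0, -1.36]
contact_force: [-1.3, 0.2, -1.0]
grip_width: 25.8
```

Call:
arm_command(deltas=[[0,0.0005,0,0],[0,0.0005,0,0],[0,0,0,0]])

```text
time: 17.55
tool_pos: [630.6, 221.9, 186.8]
tcp_rot: [-1.569, 0.0, -1.36]
contact_force: [-1.8, 2.2, 3.0]
grip_width: 26.3
```

Call:
arm_command(deltas=[[0,0.0005,0,0],[0,0.0005,0,0],[0,0,0,0]])

```text
time: 17.85
tool_pos: [630.6, 221.9, 186.0]
tcp_rot: [-1.569, 0.0, -1.36]
contact_force: [-2.8, 1.9, 4.6]
grip_width: 26.0
```

Call:
arm_command(deltas=[[0,0.0005,0,0],[0,0.0005,0,0],[0,0,0,0]])

```text
time: 18.15
tool_pos: [630.6, 221.9, 185.4]
tcp_rot: [-1.569, 0.0, -1.36]
contact_force: [-3.4, 0.0, 6.2]
grip_width: 26.0
```

Call:
arm_command(deltas=[[0,0.0005,0,0],[0,0,0,0]])

```text
time: 18.35
tool_pos: [630.6, 221.9, 185.1]
tcp_rot: [-1.569, 0.0, -1.36]
contact_force: [-3.5, 1.5, 8.3]
grip_width: 25.9
```

Call:
arm_command(deltas=[[0,0.0005,0,0],[0,0.0003,0,0],[0,0,0,0]])

```text
time: 18.65
tool_pos: [630.6, 221.9, 184.7]
tcp_rot: [-1.568, 0.0, -1.36]
contact_force: [-3.8, 1.5, 10.6]
grip_width: 25.9
```

Call:
arm_command(deltas=[[0,0.0004,0,0],[0,0,0,0],[0,0,0,0]])

```text
time: 18.95
tool_pos: [630.6, 222.0, 184.5]
tcp_rot: [-1.568, 0.0, -1.36]
contact_force: [-3.4, 1.6, 10.4]
grip_width: 25.8
```

About 13 N net on the seat, after the snap felt near z 188.6, so it's home. Now the gentle tug.

Call:
arm_command(deltas=[[0,-0.001,0,0],[0,-0.001,0,0],[0,-0.001,0,0],[0,0,0,0]])

```text
time: 19.35
tool_pos: [630.6, 221.8, 186.1]
tcp_rot: [-1.57, 0.0, -1.36]
contact_force: [-2.3, 1.8, 5.8]
grip_width: 25.9
```

Call:
arm_command(deltas=[[0,-0.0005,0,0],[0,-0.0005,0,0],[0,-0.0005,0,0],[0,0,0,0]])

```text
time: 19.75
tool_pos: [630.4, 221.7, 186.8]
tcp_rot: [-1.571, -0.0, -1.36]
contact_force: [-0.2, 1.9, 3.1]
grip_width: 26.3
```

Call:
arm_command(deltas=[[0,-0.0005,0,0],[0,-0.0005,0,0],[0,0,0,0]])

```text
time: 20.05
tool_pos: [630.1, 221.6, 187.5]
tcp_rot: [-1.572, -0.0, -1.36]
contact_force: [-0.6, 1.4, -1.0]
grip_width: 26.0
```

Call:
arm_command(deltas=[[0,-0.0005,0,0],[0,-0.0005,0,0],[0,0,0,0]])

```text
time: 20.35
tool_pos: [629.9, 221.6, 188.3]
tcp_rot: [-1.572, -0.0, -1.36]
contact_force: [0.3, 0.7, -4.5]
grip_width: 26.0
```

Call:
arm_command(deltas=[[0,-0.0005,0,0],[0,-0.0005,0,0],[0,0,0,0]])

```text
time: 20.65
tool_pos: [630.0, 221.6, 189.3]
tcp_rot: [-1.572, -0.0, -1.36]
contact_force: [-0.5, 0.4, -8.0]
grip_width: 25.7
```

Call:
arm_command(deltas=[[0,-0.0005,0,0],[0,-0.0005,0,0],[0,0,0,0]])

```text
time: 20.95
tool_pos: [630.0, 221.6, 190.6]
tcp_rot: [-1.572, -0.0, -1.36]
contact_force: [-0.1, 1.0, -9.8]
grip_width: 26.0
```

Call:
arm_command(deltas=[[0,-0.0005,0,0],[0,-0.0005,0,0],[0,-0.0004,0,0],[0,0,0,0]])

```text
time: 21.35
tool_pos: [630.0, 221.7, 192.0]
tcp_rot: [-1.572, 0.0, -1.36]
contact_force: [-0.1, 1.0, -13.5]
grip_width: 26.0
```

Call:
arm_command(deltas=[[0,0,0,0],[0,0,0,0]])

```text
time: 21.55
tool_pos: [630.1, 221.7, 192.1]
tcp_rot: [-1.572, 0.0, -1.36]
contact_force: [-0.0, 0.5, -13.7]
grip_width: 25.8
```

```bash
python3 - <<'E'
from h import *
p=cap('scene'); u,v=proj(p,[[631,221,160]])[0]; r=33
M=np.float32([[9,0,-9*(u-r)],[0,9,-9*(v-r)]]); cv2.imwrite('pics/s6.png',cv2.warpAffine(p['img'],M,(594,594),flags=cv2.INTER_CUBIC)[:,:,::-1])
E
```

```text
(no output)
```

View pics/s6.png

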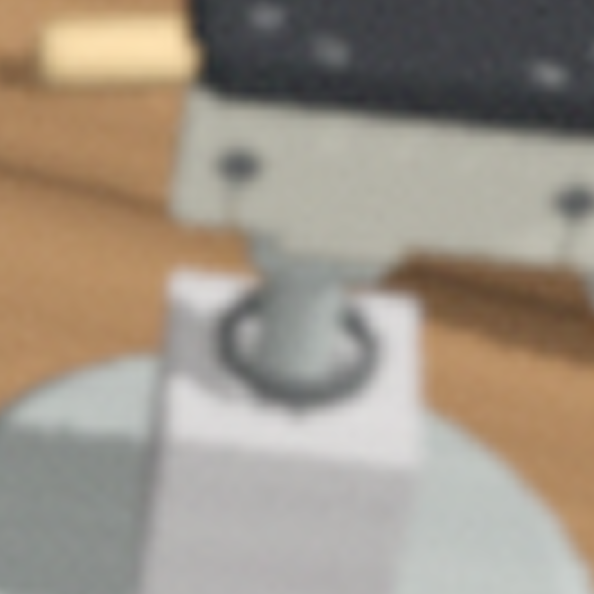

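The collar is lifted at (297,350) and the fingers are well clear of it. Relax to neutral, then release.

Call:
arm_command(deltas=[[0,0.001,0,0],[0,0.001,0,0],[0,0.001,0,0],[0,0.001,0,0],[0,0,0,0]])

```text
time: 22.1
tool_pos: [630.5, 221.9, 189.0]
tcp_rot: [-1.57, 0.0, -1.36]
contact_force: [-0.9, 0.3, -8.2]
grip_width: 25.5
```

Call:
arm_command(deltas=[[0,0,0,0],[0,0,0,0]])

```text
time: 22.3
tool_pos: [630.5, 221.9, 188.9]
tcp_rot: [-1.57, 0.0, -1.36]
contact_force: [-1.4, 0.5, -7.4]
grip_width: 25.9
```

Call:
arm_command(deltas=[[0,0.0005,0,0],[0,0.0005,0,0],[0,0.0005,0,0],[0,0,0,0],[0,0,0,0]])

```text
time: 22.8
tool_pos: [630.6, 222.0, 187.7]
tcp_rot: [-1.569, 0.0, -1.36]
contact_force: [-1.8, 1.2, -0.9]
grip_width: 25.9
```

Call:
arm_command(deltas=[[0,0,0,0],[0,0,0,0],[0,0,0,0],[0,0,0,0],[0,0,0,0]], claw=0)

```text
time: 23.3
tool_pos: [630.4, 221.7, 187.0]
tcp_rot: [-1.57, -0.0, -1.36]
contact_force: [-0.2, 0.9, 1.2]
grip_width: 61.6
```

Call:
arm_command(deltas=[[0,0,0,0],[0,0,0,0],[0,0,0,0],[0,0,0,0],[0,0,0,0]])

```text
time: 23.8
tool_pos: [630.3, 221.7, 186.9]
tcp_rot: [-1.571, 0.0, -1.36]
contact_force: [-0.4, 0.1, 0.4]
grip_width: 91.9
```

Call:
arm_command(deltas=[[0,-0.01,0,0],[0,-0.02,0,0],[0,-0.03,0,0],[0,-0.03,0,0],[0,-0.03,0,0]])

```text
time: 24.3
tool_pos: [630.1, 221.7, 309.1]
tcp_rot: [-1.57, 0.0, -1.36]
contact_force: [0.6, -0.0, -0.2]
grip_width: 91.8
```

Call:
arm_command(deltas=[[0.04,0,0,0],[0.04,0,0,0],[0.02,0,0,0],[0,0,0,0],[0,0,0,0]])

```text
time: 24.8
tool_pos: [651.2, 124.0, 307.6]
tcp_rot: [-1.57, 0.001, -1.361]
contact_force: [-0.8, -0.1, -1.1]
grip_width: 91.7
```

```bash
python3 - <<'E'
from h import *
p=cap('scene'); u,v=proj(p,[[631,221,160]])[0]; r=33
M=np.float32([[6,0,-6*(u-r)],[0,6,-6*(v-r)]]); a=cv2.warpAffine(p['img'],M,(396,396),flags=cv2.INTER_CUBIC)[:,:,::-1]
w=cap('wrist'); b=cv2.resize(w['img'],(400,300))[:,:,::-1]; b=np.vstack([b,np.zeros((96,400,3),np.uint8)])
cv2.imwrite('pics/s7.png',np.hstack([a,b])); print(find(w,'tap_center'),find(w,'tap_spout'),find(p,'tap_center'),bot.get_obs()['contact_force'])
E
```

```text
[([626.8, 223.5, 214.7], 0.87)] [([632.8, 229.5, 207.4], 0.63)] [([638.3, 223.2, 198.3], 0.88)] [-0.16873899 -0.03657606 -0.30902564]
```

View pics/s7.png

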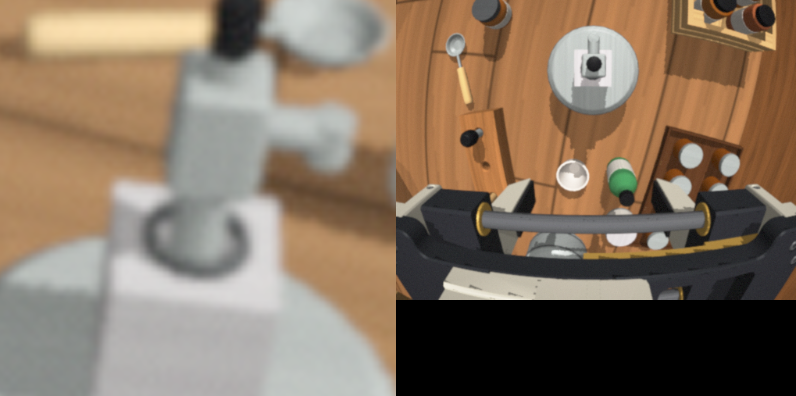

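The tap stands upright in the coupling (block at (222,125)), the collar is down at (196,240), the gripper is clear, and the bystanders in view are in place.

```bash
python3 -c "
from h import *
print(job.close_job())"
```

```text
the job is handed in; nothing more can be done
None
```

The tap is locked in the coupling, let go and upright, and the job was handed in at about 25 s; no verdict is reported, so the result rests on my own checks.

- **Press:** I took the tap from the middle hole of the stand and lowered it into the bore by feel, shifting about 1.3 mm sideways to relieve wall contact. The pawl snapped with the tip about 39 mm below the mouth. I then pushed it home with about 13 N, net of the tap's weight.
- **Tug:** I pulled up with about 11 N. The tool rose about 3.7 mm and the hold was firm. The scene picture showed the collar raised and the fingers clear of it.
- **Release:** I relaxed to near zero force, opened the gripper and backed away.
- **Last checks:** The final pictures show the tap upright, the collar down and the robot clear, with the bystanders in view in place. The force on the tool was near zero.
- **Limits of the checks:** I judged the collar height from force, tool travel and pictures, not from a direct reading. The networks' positions for the tap centre differed by about 12 mm between cameras, because each reports only the visible surface.

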